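Clamp the excavated iron in the padded screw vise

ROBOT

A 6-joint arm with a two-finger parallel gripper is mounted at the origin on the work surface. World frame = base frame: x ahead of the robot, y to its left, z up, the work surface at z = 0. Lengths are in m, angles in rad, forces in N, time in s.
With the tool pointing down it reaches from about 0.3 to 0.825 m from the base axis. Payload 5.4 kg.
Tool frame: the origin (TCP) lies at the very end of the fingers, on their centre line; the grasp point (between the pads) lies 19 mm behind it; z points along the fingers, y is the line along which they close (so a half turn about z gives the same grasp; the last joint's range is limited). The gripper opens to 92 mm and grips with 3 to 60 N. Pads are 20 mm wide; open, the fingers measure 128 mm over their backs; the gripper's body (75 mm by 189 mm) begins 69 mm behind the grasp point.
Start: joints at [-1.492, 0.158, 1.597, -0, 1.386, -0.21], TCP at [0.164, -0.551, 0.215] pointing down, gripper open.
Joint ranges: [-2.91, 2.91], [-0.94, 2.29], [0.18, 2.7], [-1.29, 4.43], [0.17, 2.64], [-3, 3]. Speed limits (rad/s): [2.57, 2.57, 3.14, 3.14, 3.14, 3.14].

INTERFACE

Orientations are given as a rotation vector (axis times angle).
In Python, from workcell import bot gives the robot as it stands. Calls block until the motion is done:
- bot.goto(position, orientation): joint-space move of the TCP to a pose.
- bot.line_to(position, rot=None, max_speed=0.15): straight line of the TCP; rot=None keeps the orientation; max_speed is the mean speed in m/s.
- bot.set_joints(angles): joint-space move.
- bot.set_gripper(opening, newtons=None): opening from 0.0 (shut) to 1.0 (fully open); newtons is the grip in N (None keeps the last); returns when the fingers have stopped.
- bot.hold(seconds).
- bot.inverse_kinematics(position, orientation): joint angles nearest the present ones, or None.
- bot.read_camera(name): name is "scene" or "top"; returns a dict with "pixels" (384x512x3 uint8, blue, green, red), "fx", "fy", "cx", "cy" (pixels), "R" (3x3) and "t" (3): a world point X has camera coordinates R X + t. Camera axes: x right, y down, z forward; pixel columns grow to the right and rows downward; lengths in m; the calibration is good to about 2 mm. A picture is of the moment at which its call begins. There is no depth.
A pose or a line that the arm cannot do raises bot.MotionError and nothing moves.
- bot.job_done(): hands the job in; it is judged then, once.
Readings, each from a call of its own:
- bot.current_clock(): time.
- bot.current_joints(): joint angles.
- bot.current_joint_vel(): joint speeds.
- bot.current_effort(): joint torques, N m.
- bot.current_ee_pos(): TCP position.
- bot.current_tool_rot(): TCP orientation.
- bot.current_contact_force(): force on the tool from outside, world axes, zero at the start.
- bot.current_ft_torque(): the same for the moment, N m.
- bot.current_opening(): opening from 0.0 (shut) to 1.0 (fully open).
- bot.current_grip_force(): force on a finger pad.
Only numpy, scipy, OpenCV 4.12 (cv2) and the standard library are available. Lean on these libraries where they do the work, as an engineer would, in place of code of your own. Each camera call takes 0.05 s, during which the arm holds its last target. There are 200 camera calls.

TASK

Take the rusty iron bar off its foam rest and lay it level on the lower jaw of the green bench vise, pushed back square against the ledge and sticking out about equally on both sides, and let go of it. Then turn the T-handle clockwise until you feel the jaw bite and the bar is held firmly but gently - the iron is brittle and cracks if screwed down hard - and take your hand away, leaving the other things on the bench where they are.

Things in the scene. Friction and masses are not known exactly. Their poses are not given: they have to be found in the camera images.
- vise: Green cast C-frame bench vise, bolted down, open to its own -x side. Origin on the bench under the screw; x from open front to rear column, y along the work, z up. Base 150 x 110 x 14 mm (x -60 to 90, y +-55). Column x 45 to 85, y +-22 mm. Overhanging arm x -28 to 85, y +-24 mm, underside at 125 mm; boss on top to 172 mm.
- ledge (a point): Foot of the low steel ledge at the back of the lower jaw, middle of its front face, axes as the vise's. It lies 13 mm behind the screw axis at the height of the lower jaw's flat rubber-lined top (50 mm above the bench); the ledge stands 8 mm above that. The lower jaw's top is 33 mm deep (x) and 70 mm wide (y).
- jaw: Moving upper jaw under the arm: green block 34 x 46 x 22 mm on the screw's lower end. Origin at the middle of its top face, axes as the vise's. Under it a soft lining 24 x 40 mm (x, y) whose underside is 26 to 31 mm below the origin: linings wear, so where it meets the work must be felt. At the start it is 5 to 13 mm above where the iron's top will be.
- t_bar (a point): T-handle on top of the screw, about 230 mm above the bench: plain steel cross bar 12 mm thick, 77 mm long, its middle on the screw's axis. Origin at the bar's middle, x along the bar, z up. Under it an 11 mm neck, then the 14 mm screw; 45 mm of air between bar and boss, still 30 mm when clamped. Bar and jaw go down together as it turns.
- handle (a joint): Turn of the screw, rad, growing clockwise seen from above (tightening): 3.2 mm down per rad, 2 to 4.5 rad in all to clamp. Stiff: about 0.33 N m turns it freely (less is read standing still); it stays where left. Each newton of clamping adds 0.0032 N m; after first touch about 150 N per rad. About 0.15 N m above free running (50 N) is right; under 30 N is loose, over 100 N cracks the iron.
- foam: White foam rest, fixed, 70 x 110 mm (x, y); the iron lies along its y in a trough 24 mm above the bench, between two soft rims 6 mm high. Origin at the centre of its underside.
- iron: Rust-brown flat iron bar 26 mm wide (x), 200 mm long (y), 14 mm thick (z), 0.18 to 0.29 kg. Origin at its centre. Its ends overhang the foam by about 45 mm. Either end may point either way. On the lower jaw its origin is 57 mm above the bench, and 13 mm in front of the ledge when touching it. Held within 20 mm of an end, a hand clears the vise and T-handle.
- beaker: Glass beaker, 64 mm wide, 85 mm tall; a bystander to be left alone. Origin at its underside.
- scissors: Scissors lying flat, about 165 mm long, black handles; a bystander to be left alone. Origin at its underside.
- brush: Brush lying flat; a bystander to be left alone. Origin at its underside.
- scraper: Small handled probe lying flat, 170 mm long; a bystander to be left alone. Origin at its underside.
- jar: Small brown jar, 54 mm wide, 65 mm tall; a bystander to be left alone. Origin at its underside.
- phone: Black phone lying flat, 74 x 150 x 8 mm; a bystander to be left alone. Origin at its underside.

How it is judged:
On the way, in this order (a step that is already met when the one before it is completed fails the run):
1. the iron lies flat on the lower jaw, back against the ledge, let go and not yet clamped (x of iron in the frame of vise between -0.003 and 0.003 m and y of iron in the frame of vise between -0.018 and 0.018 m and z of iron in the frame of vise between 0.054 and 0.06 m and angle between the y axis of iron and the y axis of vise, either way round below 0.06 rad and contact force between the fingers and iron below 0.3 N and contact force between jaw and iron below 2 N), for 0.2 s.
2. the jaw is screwed down on the iron with at least 30 N (x of iron in the frame of vise between -0.003 and 0.003 m and y of iron in the frame of vise between -0.018 and 0.018 m and z of iron in the frame of vise between 0.054 and 0.06 m and angle between the y axis of iron and the y axis of vise, either way round below 0.06 rad and contact force between jaw and iron above 30 N), for 0.3 s.
At the end, for the whole second after the job is handed in: The iron is held between the jaws with 30 to 100 N, lying level on the lower jaw, its long edge within 3 mm of the ledge and square to it within 0.06 rad, its middle within 18 mm of the vise's middle, at rest (all of step 2 and contact force between jaw and iron below 100 N and linear speed of iron below 0.01 m/s); the robot touches nothing.
It fails at once if the iron is screwed down with more than 100 N and cracks (contact force between jaw and iron above 100 N).
It fails at once if one of the bystanders (beaker, scissors, brush, scraper, jar, phone) is shifted by more than 30 mm (distance of any of beaker, scissors, brush, scraper, jar, phone from where it was at the start of the episode above 0.03 m).
It also fails if it takes over 72 s, if anything falls off the work surface, if the arm or the gripper's body presses on something with over 40 N, if the wrist force passes 120 N, or if a joint passes its speed limit or range.

## Working session

There is one attempt and no reset: what is moved stays moved. The work goes in short steps, each a Python script; the robot and the scene stay as the last script left them, time stands still between calls to the robot, and variables do not carry over. Pictures are saved under pics/ and viewed, at most 10 in all, crops included, and the job is handed in when it is done.

```bash
ls; mkdir -p pics; python3 - <<'E'
from workcell import bot
import cv2,numpy as np
for n in("scene","top"):
    c=bot.read_camera(n); cv2.imwrite(f"pics/{n}0.png",c["pixels"])
    R=np.array(c["R"]);t=np.array(c["t"]);print(n,c["fx"],c["cx"],c["cy"],-R.T@t,R.round(3).tolist())
print(bot.current_clock(),bot.current_tool_rot(),bot.current_ft_torque())
E
```

```text
pics
scene 434.6721962709819 257.05696497989425 194.23678794834976 [1.23427849 0.74638558 0.83713025] [[-0.699, 0.714, -0.021], [0.46, 0.426, -0.779], [-0.547, -0.555, -0.627]]
top 391.05842805985293 253.46394320514963 188.95932546441438 [0.50201556 0.12646178 1.01792269] [[0.019, -0.999, 0.034], [-0.994, -0.022, -0.103], [0.104, -0.032, -0.994]]
0.1 [-3.10720722e+00 -4.51788365e-01 -1.88739109e-04] [ 0.01582309 -0.02169469  0.04479288]
```

View pics/scene0.png

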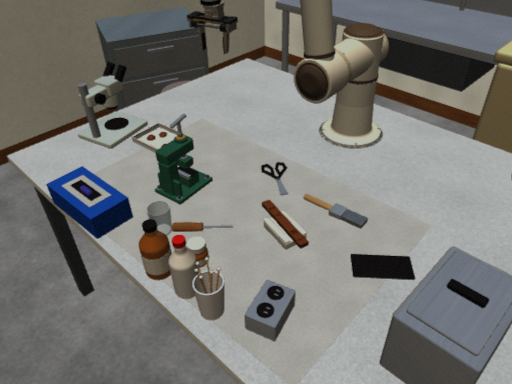

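View pics/top0.png

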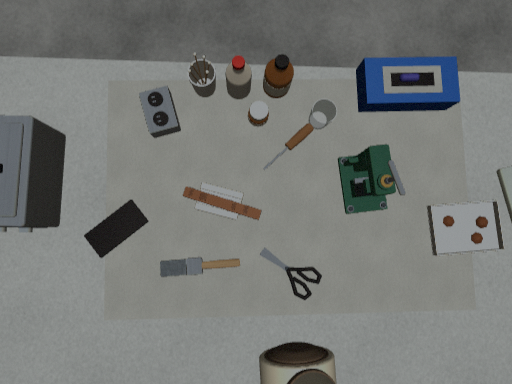

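The top view shows the iron at about (222,203) on the foam. The vise is at about (370,180), its open side facing the robot (image bottom), with the T-bar near (397,178). The scene view shows the vise at (180,170) and the iron at (285,223).

```bash
cat > h.py <<'E'
from workcell import bot
import cv2,numpy as np
from scipy.spatial.transform import Rotation as Ro
def ray(c,uv):
    R=np.array(c["R"]);t=np.array(c["t"])
    d=R.T@np.array([(uv[0]-c["cx"])/c["fx"],(uv[1]-c["cy"])/c["fy"],1.]);return -R.T@t,d
def plane(c,uv,z):
    o,d=ray(c,uv);return o+d*(z-o[2])/d[2]
def proj(c,X):
    p=np.array(c["R"])@np.array(X)+np.array(c["t"]);return np.array([c["fx"]*p[0]/p[2]+c["cx"],c["fy"]*p[1]/p[2]+c["cy"]])
def down(yaw): # tool z down; tool y (closing) at angle yaw+90 from world -> closing along (sin,-cos)
    return (Ro.from_euler('z',yaw)*Ro.from_euler('x',np.pi)).as_rotvec()
def iron(c,z,box=None):
    hsv=cv2.cvtColor(c["pixels"],cv2.COLOR_BGR2HSV)
    m=cv2.inRange(hsv,(0,90,50),(18,255,220))
    if box is not None:
        k=np.zeros_like(m);k[box[1]:box[3],box[0]:box[2]]=255;m&=k
    m=cv2.morphologyEx(m,cv2.MORPH_CLOSE,np.ones((3,3)))
    cn=max(cv2.findContours(m,0,1)[0],key=cv2.contourArea)
    return cn,np.array([plane(c,p[0],z)[:2] for p in cn])
E
python3 - <<'E'
from h import *
c=bot.read_camera("top")
cn,P=iron(c,.038,(170,170,280,230))
r=cv2.minAreaRect((P*1000).astype(np.float32));print("iron",r,cv2.boundingRect(cn))
im=c["pixels"]
a=cv2.resize(im[130:230,320:420],(600,600),interpolation=cv2.INTER_CUBIC);cv2.imwrite("pics/vt.png",a)
s=bot.read_camera("scene")["pixels"]
a=cv2.resize(s[105:205,130:230],(600,600),interpolation=cv2.INTER_CUBIC);cv2.imwrite("pics/vs.png",a)
E
```

```text
iron ((568.2283935546875, 173.97421264648438), (198.02935791015625, 24.76133155822754), 73.34026336669922) (183, 187, 78, 32)
```

View pics/vt.png

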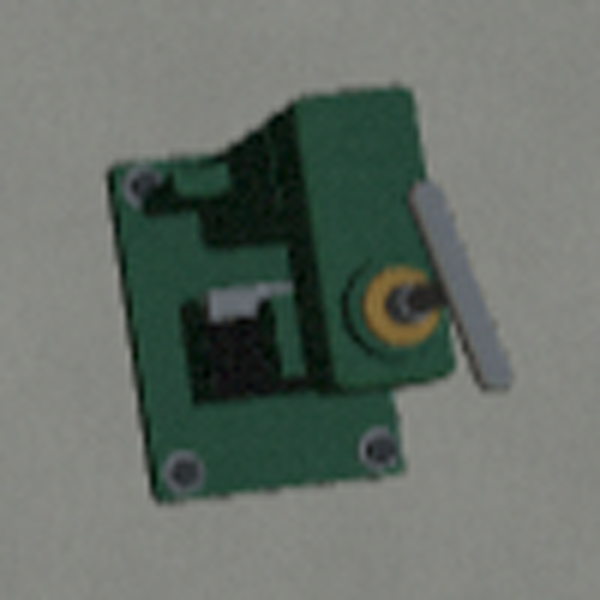

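View pics/vs.png

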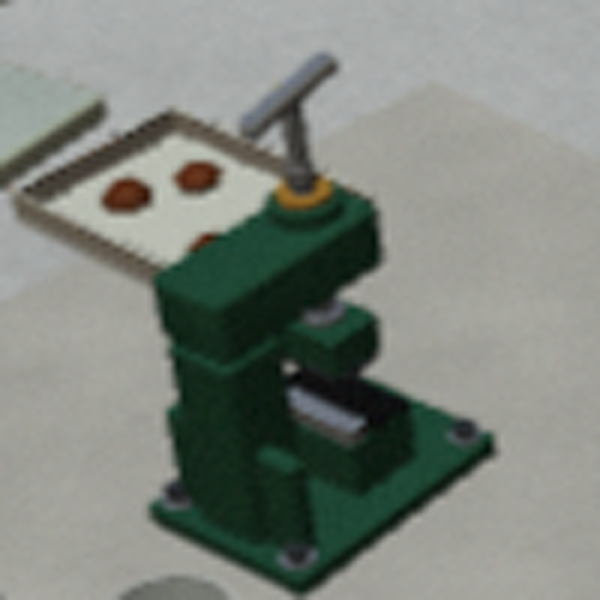

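Vise crop from the top: bolts at crop (142,187), (184,472) and (379,450), T-bar ends at (425,188) and (500,385), and the ledge foot near row 318. In the scene crop the T-bar ends are at (255,122) and (325,65).

```bash
python3 - <<'E'
from h import *
T=bot.read_camera("top");S=bot.read_camera("scene")
t=lambda u,v:(320+(u+.5)/6-.5,130+(v+.5)/6-.5)
s=lambda u,v:(130+(u+.5)/6-.5,105+(v+.5)/6-.5)
b=[plane(T,t(*p),.018) for p in((142,187),(184,472),(379,450))]
print("bolts",np.round(b,4).tolist(),[np.linalg.norm(b[0]-b[1]),np.linalg.norm(b[1]-b[2])])
for p in((115,170),(160,495),(403,470)): print("corner14",plane(T,t(*p),.014).round(4))
print("ledge/jaw z50",[plane(T,t(*p),z).round(4) for p,z in(((208,320),.05),((275,313),.05),((195,395),.05),((208,290),.058))])
def tri(a,b):
    o1,d1=ray(T,a);o2,d2=ray(S,b);k=np.linalg.lstsq(np.c_[d1,-d2],o2-o1,rcond=None)[0]
    p,q=o1+k[0]*d1,o2+k[1]*d2;return (p+q)/2,np.linalg.norm(p-q)
# top far end (425,188) = larger x
A=tri(t(424,186),s(250,125));B=tri(t(500,385),s(330,62));print("bar",A,B,np.linalg.norm(A[0]-B[0]))
# scene bolts
print("scene bolts",[plane(S,s(*p),.018).round(4) for p in((175,493),(297,553),(464,430))])
# yellow washer centre
print("washer",tri(t(402,308),s(304,195)))
E
```

```text
bolts [[0.6862, -0.1387, 0.018], [0.5624, -0.1563, 0.018], [0.5737, -0.2413, 0.018]] [np.float64(0.12502417280056782), np.float64(0.0857523317946711)]
corner14 [ 0.6941 -0.1279  0.014 ]
corner14 [ 0.5525 -0.1469  0.014 ]
corner14 [ 0.5655 -0.2532  0.014 ]
ledge/jaw z50 [array([ 0.6244, -0.1579,  0.05  ]), array([ 0.6281, -0.1863,  0.05  ]), array([ 0.5927, -0.1521,  0.05  ]), array([ 0.636 , -0.1556,  0.058 ])]
bar (array([ 0.64947579, -0.17964541,  0.23170975]), np.float64(0.00035041789053501634)) (array([ 0.58181546, -0.2065474 ,  0.22743874]), np.float64(0.00017661483485838017)) 0.07293749881586749
scene bolts [array([ 0.6995, -0.2278,  0.018 ]), array([ 0.6868, -0.142 ,  0.018 ]), array([ 0.5621, -0.1596,  0.018 ])]
washer (array([ 0.61547117, -0.19438149,  0.17231286]), np.float64(0.0011162674460890763))
```

```bash
cat >> h.py <<'E'
V=np.array([.6155,-.1938]);VY=.138
def vw(x,y):return V+np.array([x*np.cos(VY)-y*np.sin(VY),x*np.sin(VY)+y*np.cos(VY)])
IC=np.array([.5682,.1740]);IY=-.291
E
python3 - <<'E'
from h import *
p=bot.current_ee_pos();bot.line_to([p[0],p[1],.36],max_speed=.25)
g=IC+.086*np.array([-np.sin(IY),np.cos(IY)]);r=down(IY+np.pi/2)
bot.goto([*g,.20],r);print(bot.current_joints(),bot.current_clock())
bot.set_gripper(.7)
bot.line_to([*g,.012]);F0=bot.current_contact_force()
bot.set_gripper(0,60);print("open",bot.current_opening(),bot.current_grip_force(),F0,bot.current_contact_force())
bot.line_to([*g,.10],max_speed=.08)
bot.hold(.3);print(bot.current_contact_force(),bot.current_ft_torque(),bot.current_opening(),bot.current_clock())
for n in("top","scene"):
    c=bot.read_camera(n);cv2.imwrite(f"pics/l{n}.png",c["pixels"])
T=cv2.imread("pics/ltop.png")[130:250,150:300];S=cv2.imread("pics/lscene.png")[150:270,220:370]
cv2.imwrite("pics/l.png",np.vstack([cv2.resize(S,(750,600))]))
E
```

```text
[ 2.20264775e-01  3.49479572e-01  1.39786655e+00 -1.50726763e-04
  1.39396065e+00  5.12432133e-01] 4.275
open 0.27827297757897235 59.99491095542908 [ 0.56003789 -0.0434624   1.43302163] [-0.48588011 -0.19586796 -0.03868451]
[ 0.27356081 -0.41909982 -2.88469191] [ 0.13057318 -0.08616233  0.0117759 ] 0.27840244600742053 8.4667
```

View pics/l.png

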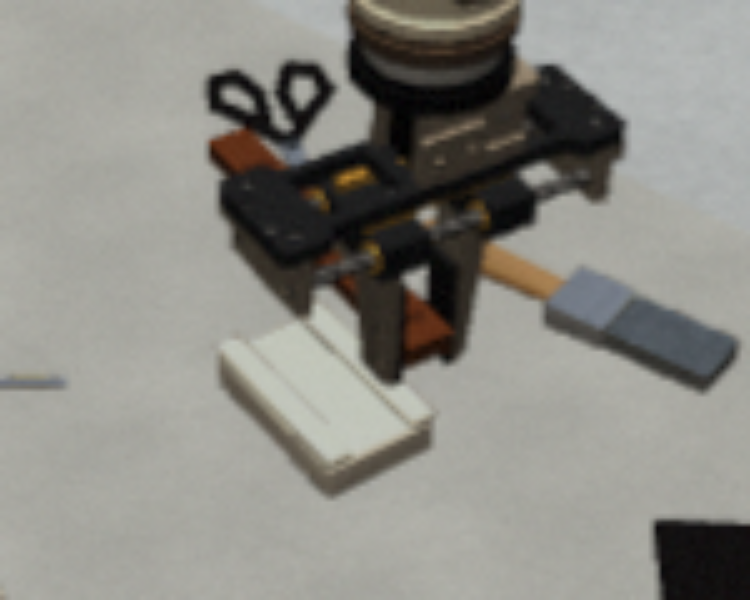

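The bar is held near its +y end, and its far end shows at crop (210,143) and (247,130). I'll triangulate that end for droop.

```bash
python3 - <<'E'
from h import *
T=bot.read_camera("top");S=bot.read_camera("scene")
cn,P=iron(T,.126,(150,130,300,250))
bx=cv2.boxPoints(cv2.minAreaRect(cn));bx=bx[np.argsort(-bx[:,0])][:2];bx=bx[np.argsort(bx[:,1])]
print(bx, [plane(T,b,.126).round(4) for b in bx],cv2.minAreaRect((P*1000).astype(np.float32)))
g=IC+.086*np.array([-np.sin(IY),np.cos(IY)])
y=np.array([-np.sin(IY),np.cos(IY)]);x=np.array([y[1],-y[0]])
for q,(b,su) in enumerate(zip(bx,((210,143),(247,130)))):
    o1,d1=ray(T,b);o2,d2=ray(S,(220+(su[0]+.5)/5-.5,150+(su[1]+.5)/5-.5))
    k=np.linalg.lstsq(np.c_[d1,-d2],o2-o1,rcond=None)[0];print(o1+k[0]*d1,o2+k[1]*d2)
for z in(.126,.120,.115):
  for sx in(1,-1):
    X=[*(g-.186*y+x*.013*sx),z];pp=proj(S,X);print(z,sx,proj(T,X).round(2),((pp-[220,150])*5+2).round(1))
E
```

```text
[[263.0073  208.72992]
 [258.68613 220.61313]] [array([0.5506, 0.0753, 0.126 ]), array([0.5233, 0.0847, 0.126 ])] ((564.81396484375, 161.9136505126953), (173.0301971435547, 28.846405029296875), 71.20492553710938)
[0.5507461  0.07509804 0.12271858] [0.55157453 0.07415106 0.12281801]
[0.52342824 0.08446052 0.12114359] [0.52768225 0.07959914 0.12147285]
0.126 1 [263.37 208.13] [209.8 138.9]
0.126 -1 [259.92 218.99] [250.8 124.6]
0.12 1 [263.22 208.27] [210.  147.7]
0.12 -1 [259.79 219.06] [250.9 133.3]
0.115 1 [263.09 208.39] [210.1 154.9]
0.115 -1 [259.68 219.12] [250.9 140.6]
```

```bash
python3 - <<'E'
from h import *
r=down(VY+np.pi/2);ex=np.array([np.cos(VY),np.sin(VY)])
p=bot.current_ee_pos();bot.line_to([p[0],p[1],.18],max_speed=.2)
bot.goto([*vw(-.14,.086),.18],r)
bot.line_to([*vw(-.11,.086),.0415])
bot.hold(.2);f0=bot.current_contact_force();print(f0,bot.current_opening(),bot.current_ee_pos(),vw(-.11,.086))
c=bot.read_camera("scene");cv2.imwrite("pics/b.png",cv2.resize(c["pixels"][110:230,130:280],(750,600),interpolation=cv2.INTER_CUBIC))
x=-.03;bot.line_to([*vw(x,.086),.0415],max_speed=.08)
print(bot.current_contact_force()-f0)
while x<.004:
    x+=.004 if x<-.006 else .001
    bot.line_to([*vw(x,.086),.0415],max_speed=.03)
    f=bot.current_contact_force()-f0;print(round(x,4),f.round(2),bot.current_ft_torque().round(3))
    if np.dot(f[:2],ex)<-3 or abs(f[2])>8: break
print(bot.current_clock())
c=bot.read_camera("scene");cv2.imwrite("pics/b2.png",cv2.resize(c["pixels"][110:210,130:255],(750,600),interpolation=cv2.INTER_CUBIC))
E
```

```text
[-0.02252926 -0.10195599 -2.19644256] 0.27439198489408695 [ 0.49529107 -0.12409687  0.04239052] [ 0.49471539 -0.12374946]
[1.11832545 0.7031254  0.29348996]
-0.026 [0.13 0.27 0.09] [ 0.079 -0.111 -0.014]
-0.022 [-0.45  0.49  0.58] [ 0.106 -0.123  0.025]
-0.018 [ 0.32 -0.68  0.15] [ 0.128 -0.109  0.002]
-0.014 [ 0.4  -0.53 -0.15] [ 0.104 -0.067  0.015]
-0.01 [ 0.39 -0.81  0.19] [ 0.106 -0.018  0.035]
-0.006 [-0.32  0.16 -0.4 ] [ 0.124 -0.066  0.012]
-0.005 [ 0.52 -0.11  0.74] [ 0.122 -0.108  0.034]
-0.004 [-1.    1.24  0.09] [ 0.1   -0.059  0.031]
-0.003 [-0.7  -0.36  0.56] [ 0.136 -0.079  0.054]
-0.002 [-0.5   0.22  1.14] [ 0.104 -0.04  -0.008]
-0.001 [ 0.19 -0.72 -0.01] [ 0.132 -0.1    0.017]
0.0 [-0.45 -0.21  0.07] [ 0.107 -0.063  0.034]
0.001 [-2.65 -1.18  1.07] [ 0.04   0.406 -0.12 ]
0.002 [-5.49  0.93  3.13] [-0.094  0.844 -0.357]
16.9083
```

View pics/b2.png

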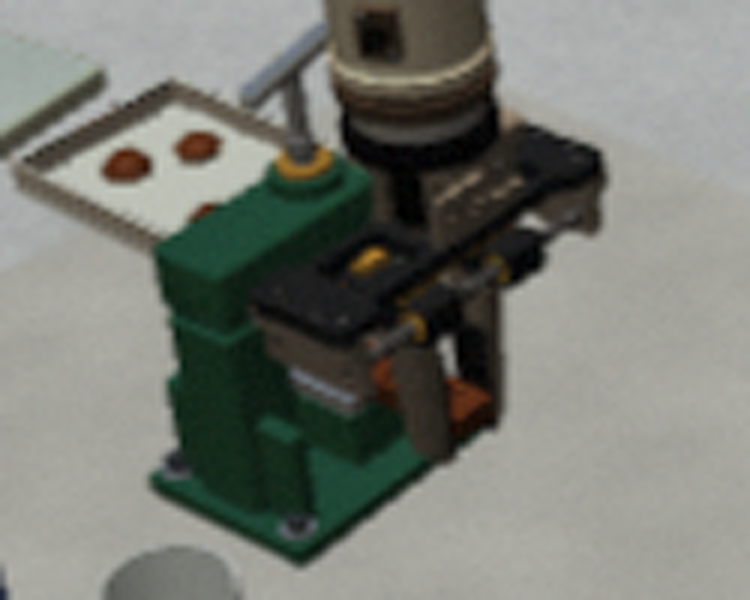

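The bar sits between the jaws against the ledge, in contact at x ≈ 0.001. Next: lower it and release.

```bash
python3 - <<'E'
from h import *
f0=bot.current_contact_force();z=.0415
p=vw(.002,.086)
while z>.034:
    z-=.0007;bot.line_to([*p,z],max_speed=.02)
    f=bot.current_contact_force();print(round(z,4),(f-f0).round(2),bot.current_ft_torque().round(2),bot.current_ee_pos()[2].round(4))
    if (f-f0)[2]>5:break
bot.set_gripper(.42,20);bot.hold(.3)
print(bot.current_opening(),bot.current_contact_force(),bot.current_grip_force(),bot.current_clock())
c=bot.read_camera("top");cv2.imwrite("pics/r_t.png",c["pixels"][130:230,310:410])
c=bot.read_camera("scene");cv2.imwrite("pics/r_s.png",c["pixels"])
E
```

```text
0.0408 [-0.08 -0.6   0.28] [-0.11  0.89 -0.28] 0.0405
0.0401 [0.79 0.03 1.08] [-0.12  0.87 -0.33] 0.0398
0.0394 [-0.4   0.07  0.33] [-0.09  0.94 -0.32] 0.0392
0.0387 [ 0.65 -0.89  1.04] [-0.09  0.96 -0.32] 0.0385
0.038 [-0.18  0.34  1.47] [-0.15  0.98 -0.33] 0.0379
0.0373 [-1.07 -0.02  4.68] [-0.1   1.22 -0.41] 0.0377
0.0366 [-3.18  0.69  6.2 ] [-0.12  1.34 -0.48] 0.0374
0.42319851269103226 [-0.075461   -0.55742337 -0.74937736] 0.0 19.4
```

```bash
python3 - <<'E'
from h import *
p=bot.current_ee_pos();bot.line_to([p[0],p[1],.10],max_speed=.1);bot.line_to([p[0],p[1],.30],max_speed=.25)
bot.goto([.42,.05,.36],down(np.pi+.378));print(bot.current_joints(),bot.current_clock())
c=bot.read_camera("top");S=bot.read_camera("scene")
a=cv2.resize(c["pixels"][130:230,310:430],(720,600),interpolation=cv2.INTER_CUBIC)
cv2.imwrite("pics/p.png",a)
cn,P=iron(c,.064,(310,130,430,230));L=(P-V)@np.array([[np.cos(VY),-np.sin(VY)],[np.sin(VY),np.cos(VY)]])
print("vise-frame",L.min(0),L.max(0),cv2.minAreaRect((L*1000).astype(np.float32)))
for y in(.095,.08,.07,.06,.05):
    k=abs(L[:,1]-y)<.004;print(y,L[k,0].min() if k.any() else None,L[k,0].max() if k.any() else None)
for y in(-.09,-.08,-.07,-.06): print(y,proj(c,[*vw(-.013,y),.064]).round(1))
E
```

```text
[-1.69245196e-01 -3.02953938e-01  1.75273763e+00 -7.53776127e-05
  1.69292322e+00 -2.11695816e+00] 22.6583
vise-frame [-0.0141887   0.01842191] [0.01373921 0.10056815] ((0.6529941558837891, 59.403541564941406), (81.94356536865234, 26.787517547607422), 87.56803894042969)
0.095 -0.011319090439206678 0.013562880952800276
0.08 -0.010591581013931374 0.012417543176464837
0.07 -0.0117433491130363 0.013739214511386343
0.06 -0.01260770654474215 0.012592823941346542
0.05 -0.011591860705775898 0.013629106130864706
-0.09 [406.4 187.2]
-0.08 [402.5 187.6]
-0.07 [398.6 188.1]
-0.06 [394.7 188.6]
```

View pics/p.png

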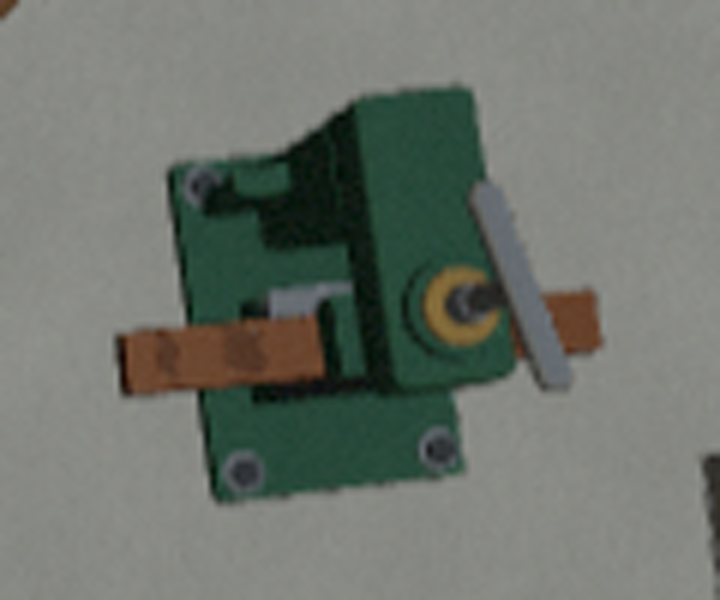

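The iron lies on the jaw: back-edge corners at crop (124,334) left and (597,291) right, front-edge corners at (130,394) and (602,346). I'll check its squareness by casting rays.

```bash
python3 - <<'E'
from h import *
c=bot.read_camera("top");M=np.array([[np.cos(VY),-np.sin(VY)],[np.sin(VY),np.cos(VY)]])
hsv=cv2.cvtColor(c["pixels"],cv2.COLOR_BGR2HSV);m=cv2.inRange(hsv,(0,90,50),(18,255,220))
for x0,x1 in((328,366),(392,412)):
    k=np.zeros_like(m);k[150:205,x0:x1]=m[150:205,x0:x1];v,u=np.nonzero(k)
    L=np.array([(plane(c,q,.064)[:2]-V)@M for q in zip(u,v)])
    # centreline per column
    cl=np.array([[ (plane(c,(uu,v[u==uu].mean()),.064)[:2]-V)@M ][0] for uu in np.unique(u)]);w=[(u==q).sum() for q in np.unique(u)]
    print(w,cl.round(4).tolist()[::4],L[:,1].min(),L[:,1].max())
q=lambda a,b:(310+(a+.5)/6-.5,130+(b+.5)/6-.5)
for p in((124,334),(597,291),(130,394),(602,346)): print(((plane(c,q(*p),.064)[:2]-V)@M).round(4))
E
```

```text
[np.int64(1), np.int64(10), np.int64(10), np.int64(10), np.int64(11), np.int64(10), np.int64(10), np.int64(10), np.int64(10), np.int64(10), np.int64(10), np.int64(11), np.int64(11), np.int64(11), np.int64(11), np.int64(11), np.int64(11), np.int64(11), np.int64(10), np.int64(10), np.int64(11), np.int64(11), np.int64(11), np.int64(11), np.int64(11), np.int64(10), np.int64(11), np.int64(11), np.int64(11), np.int64(11), np.int64(10), np.int64(11), np.int64(10), np.int64(7)] [[0.012, 0.0999], [0.001, 0.0914], [0.001, 0.0814], [0.0011, 0.0713], [-0.0, 0.0614], [0.0013, 0.0511], [0.0001, 0.0412], [-0.001, 0.0312], [-0.0009, 0.0211]] 0.018053265382267536 0.10056815284345202
[np.int64(2), np.int64(3), np.int64(3), np.int64(5), np.int64(8), np.int64(10), np.int64(10), np.int64(9), np.int64(10), np.int64(9), np.int64(5)] [[-0.003, -0.0624], [-0.0004, -0.0832], [-0.004, -0.0929]] -0.0980842121967471 -0.06219232088691661
[0.0137 0.0991]
[ 0.0088 -0.1003]
[-0.0111  0.1   ]
[-0.0142 -0.0987]
```

```bash
python3 - <<'E'
from h import *
import json
Y0=np.pi+.378
bot.goto([*V,.32],down(Y0));j=bot.current_joints();print(j.round(3),bot.current_opening())
m0=bot.current_ft_torque();f0=bot.current_contact_force()
bot.line_to([*V,.211],max_speed=.12);print(bot.current_contact_force()-f0)
bot.set_gripper(0,40);bot.hold(.2)
m1=bot.current_ft_torque();print("grip",bot.current_opening()*92,bot.current_contact_force()-f0,m0,m1,bot.current_clock())
th=0;out=[]
for d in(.15,.15,.15,.15,.2,.2,.2,.2):
    th+=d;bot.goto([*V,.211-.0032*th],down(Y0-th))
    print(round(th,2),(bot.current_ft_torque()-m0).round(3),(bot.current_contact_force()-f0).round(1),bot.current_joints()[5].round(3),bot.current_clock().round(2) if hasattr(bot.current_clock(),'round') else bot.current_clock())
json.dump([list(m0),list(f0),th],open("st.json","w"))
c=bot.read_camera("scene");cv2.imwrite("pics/t.png",cv2.resize(c["pixels"][90:210,120:270],(750,600),interpolation=cv2.INTER_CUBIC))
E
```

```text
[-0.491  0.297  1.228  0.     1.616 -2.44 ] 0.415940318429578
[0.15179711 0.04012861 0.20464437]
grip 10.70393714554004 [-1.9269911   3.61227742  3.6223572 ] [ 0.08994702 -0.13602935 -0.03078605] [ 0.87786503  0.27714272 -0.13868464] 25.8
0.15 [0.837 0.503 0.143] [-3.6  4.3  4.6] -2.291 26.0667
0.3 [0.835 0.466 0.201] [-3.5  4.3  5.1] -2.141 26.3333
0.45 [0.87  0.49  0.155] [-3.2  5.6  4.8] -1.991 26.6
0.6 [0.847 0.42  0.166] [-2.6  4.3  5.3] -1.841 26.8667
0.8 [0.858 0.427 0.224] [-2.9  4.9  5.6] -1.641 27.175
1.0 [0.927 0.465 0.171] [-2.6  5.9  5.4] -1.441 27.4833
1.2 [0.928 0.48  0.153] [-3.   4.9  4.2] -1.241 27.7917
1.4 [0.874 0.376 0.173] [-2.2  5.1  5.2] -1.041 28.1
```

View pics/t.png

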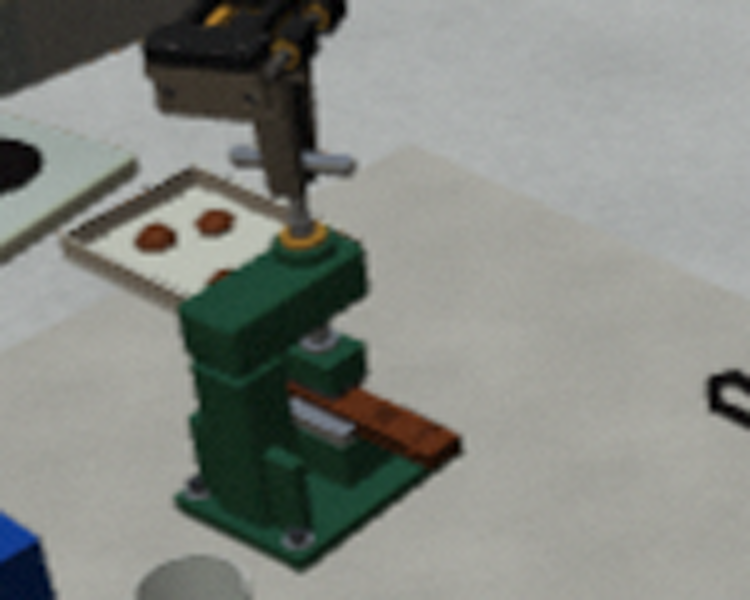

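The T-bar turned along with the grip, and the jaw is now low above the iron. The standing torque baseline is about 0.17 N m. I'll continue in finer steps with averaged readings.

```bash
cat >> h.py <<'E'
import json
Y0=np.pi+.378
def turn(th):
    m0=np.array(json.load(open("st.json"))[0])
    bot.goto([*V,.211-.0032*th],down(Y0-th));r=[]
    for _ in range(10): bot.hold(.025);r.append(bot.current_ft_torque()-m0)
    r=np.array(r);return r[:,2].mean(),r[:,2].std()
E
python3 - <<'E'
from h import *
st=json.load(open("st.json"));th=st[2];H=[]
while th<4.4:
    th+=.1 ;m,s=turn(th);H.append((th,m));print(round(th,2),round(m,3),round(s,3),bot.current_joints()[5].round(3),round(bot.current_clock(),2))
    b=np.median([h[1] for h in H[:-2]]) if len(H)>3 else .17
    if m-b>.05: break
st[2]=th;st.append(H);json.dump(st,open("st.json","w"))
E
```

```text
1.5 0.195 0.015 -0.941 28.65
1.6 0.202 0.029 -0.841 29.15
1.7 0.194 0.04 -0.741 29.65
1.8 0.2 0.027 -0.641 30.15
1.9 0.207 0.026 -0.541 30.65
2.0 0.186 0.025 -0.441 31.15
2.1 0.194 0.036 -0.341 31.65
2.2 0.203 0.031 -0.241 32.15
2.3 0.201 0.022 -0.141 32.65
2.4 0.188 0.039 -0.041 33.15
2.5 0.186 0.027 0.059 33.65
2.6 0.192 0.026 0.159 34.15
2.7 0.209 0.032 0.259 34.65
2.8 0.2 0.035 0.359 35.15
2.9 0.23 0.035 0.459 35.65
3.0 0.282 0.02 0.559 36.15
```

```bash
python3 - <<'E'
from h import *
for th in(3.06,3.12,3.17):
    m,s=turn(th);print(th,round(m,3),round((m-.197)/.0032,1),round(bot.current_clock(),2))
    if m-.197>.15: break
E
```

```text
3.06 0.338 43.9 36.65
3.12 0.364 52.2 37.15
```

```bash
python3 - <<'E'
from h import *
bot.set_gripper(.42);bot.hold(.2);p=bot.current_ee_pos();print(bot.current_contact_force(),bot.current_ft_torque())
bot.line_to([p[0],p[1],.32],max_speed=.15);bot.goto([.42,.05,.36],down(Y0-3.12));bot.hold(.3)
print(bot.current_contact_force(),bot.current_clock())
c=bot.read_camera("top");s=bot.read_camera("scene")
cv2.imwrite("pics/f.png",np.hstack([cv2.resize(c["pixels"][130:230,320:420],(400,400)),cv2.resize(s["pixels"][105:205,130:230],(400,400))]))
E
```

```text
[ 0.38415901  0.50060123 -0.09824132] [0.01868006 0.07537747 0.0111975 ]
[-0.00577111  0.13241435 -0.23701692] 40.3667
```

View pics/f.png

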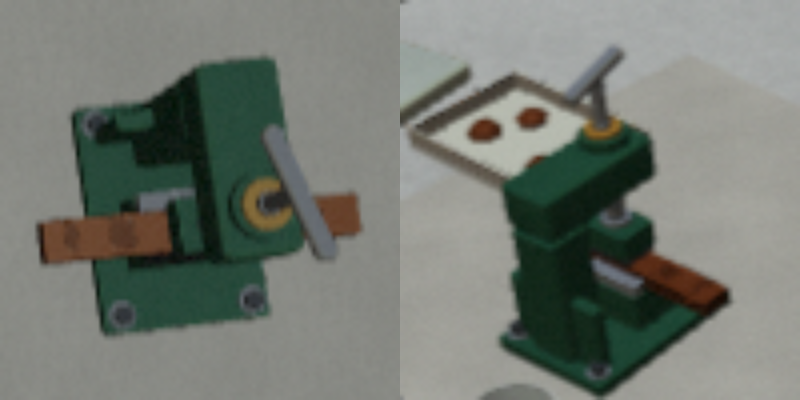

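The iron is clamped level and centred under the lowered jaw (left crop: ends at (40,243) and (360,213)), and the hand is clear.

```bash
python3 -c "
from workcell import bot
print(bot.job_done())"
```

```text
the job is handed in; nothing more can be done
None
```

The iron bar is clamped level and centred in the vise against the ledge at about 50 N by torque reading, the hand is clear, and the job was handed in after about 40 s; no verdict was returned.

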